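# Shut down a hot-water pressure washer at its radio control box

## Robot

A 7-joint arm with a two-finger parallel gripper is mounted at the origin on the work surface. World frame = base frame: x ahead of the robot, y to its left, z up, the work surface at z = 0. Lengths are in mm, angles in rad, forces in N, time in s.
With the tool pointing down it reaches from about 425 to 950 mm from the base axis. Payload 4.7 kg.
Tool frame: the origin (TCP) lies at the very end of the fingers, on their centre line; the grasp point (between the pads) lies 19 mm behind it; z points along the fingers, y is the direction in which the jaws open and shut (so a half turn about z gives the same grasp; the last joint's range is limited). The gripper opens to 85 mm and grips with 20 to 120 N. Pads are 22 mm wide; open, the fingers measure 114 mm over their backs; the gripper's body (76 mm by 85 mm) begins 54 mm behind the grasp point. The pads swing forward as they close: fully open they stand 13 mm farther back than shut.
Start: joints at [-1.144, 0.469, -0.049, 1.532, 0.024, 1.141, -0.082], TCP at [297.086, 606.126, 231.335] pointing down, gripper open.
Joint ranges: [-2.59, 2.59], [-0.33, 1.99], [-1.39, 1.29], [0.1, 2.45], [-1.04, 4.18], [0.21, 1.99], [-2.66, 2.66]. Speed limits (rad/s): [2.57, 2.57, 3.14, 3.14, 3.14, 3.14, 3.14].

## Interface

Orientations are given as a unit quaternion [w, x, y, z].
In Python, from plant import get_obs, grab_frame, job_done gives the robot as it stands. The module is installed in compiled form; this text tells all that it offers.
- The arm moves only by the tool step_arm, never from a script. Its argument "increments" is text: rows parted by semicolons, each of 6 numbers parted by spaces: the shift along the tool's x, y, z in cm, then the turn, a rotation vector about the tool's x, y, z in degrees. In form: dx dy dz ax ay az; .... A call has 1 to 20 rows; each row shifts and turns the commanded pose from where the row before left it, along the tool's axes as they then stand; what a row does not reach is not made up. A row lasts 1/8 s, in which the tool goes at most 62.5 mm and 10.7 degrees, less where a joint would pass 70% of its speed; a pose out of reach is approached as far as the arm can. A call with a gripper value outside its range is refused whole. "jaw" is the closure, from 0 (fully open) to 1 (shut), set as the call begins (left out, the last holds). The fingers move at their own pace and stop on an object; "squeeze" is the grip in N (left out, the last holds). Time passes only in rows, so rows that do not move let the fingers close. It gives the time, the measured TCP pose, the force and the opening at its end, in the units of the state.
- get_obs(): the state, without advancing time (a new reading comes with each control period).
- grab_frame(name): name is "side" or "top"; returns a dict with "color" (480x640x3 uint8, red, green, blue), "K" (3x3 intrinsics, pixels), "eye" and "orientation" of the camera in the world. Camera axes: x right, y down, z forward; pixel columns grow to the right and rows downward; lengths in mm; the calibration is good to about 2 mm. A picture is of the moment at which its call begins. There is no depth.
- job_done(): hands the job in, once; it reports no verdict.
The state is a dict: "t": time; "joint_pos": joint angles; "qvel": joint speeds; "tau": joint torques, N m; "eef_pos": TCP position; "tcp_rot": TCP orientation; "ft_force": force on the tool from outside, world axes, zero at the start; "moment": the same for the moment, N m; "width": opening from 0.0 (shut) to 1.0 (fully open).
Only numpy, scipy, OpenCV 4.12 (cv2) and the standard library are available. Lean on these libraries where they do the work, as an engineer would, in place of code of your own. Each camera call takes 0.05 s, during which the arm holds its last target. There are 200 camera calls.

## Task

The hot-water pressure washer has finished its trial run: shut it down from the radio control box in the proper order by lightly tapping its rocker switches off with a fingertip, first the burner (right-hand rocker), then the pump (middle rocker), last the main switch (the broad left-hand rocker), each by its raised half nearest the robot. Left and right are as seen from the robot, with the box's carrying handle on the far side. Leave the emergency stop unpressed, do not lift or shove the box, disturb nothing else on the bench, and finish clear of everything.

Things in the scene. Friction and masses are not known exactly. Their poses are not given: they have to be found in the camera images.
- box: radio control box, loose, 3 kg, rubber feet: grey case 225 mm deep (x), 350 mm wide (y). Origin: centre of its underside; x away from the robot side, y to the left. On top a desk panel with aluminium face, rising by 10 degrees away from the robot, from 58 mm high at the front edge to 87 mm; three black rockers stand in one row across it, an emergency stop at the row's right end
- ledge (a point): centre of the level ledge, 60 mm deep, at the far side of the box, 87 mm above the bench; a black carrying handle (30 mm higher, 150 mm wide) runs along its far edge, a stub antenna 63 mm high stands at its left end
- burner (a joint): rocker switch of the burner: the right-hand one, next to the emergency stop; flame pictogram behind it; plain black, paddle 28 mm wide, 54 mm long (two 27 mm halves in a shallow V), rocking about its middle. In rad: 0 = on (near half up, far half in), 0.32 = off (near half in). It snaps over mid-travel to either end and stays: about 3 N on the near half, pressed 4 mm, puts it off; pressed on, it gives a little more, about 10 N per mm
- burner_off (a point): the spot to tap: on top of the near half of the burner rocker (towards the robot, marked with a small ring), on its middle line, 20 mm from the rocking axis; moves with the rocker and sinks about 6.5 mm from on to off. The outer end of the raised half stands 21 mm off the panel, the switch bezel 7 mm
- pump (a joint): rocker switch of the pump: the middle one; pictogram of a triangle in a ring; plain black, paddle 28 mm wide, 54 mm long (two 27 mm halves in a shallow V), rocking about its middle. In rad: 0 = on (near half up, far half in), 0.32 = off (near half in). It snaps over mid-travel to either end and stays: about 3 N on the near half, pressed 4 mm, puts it off; pressed on, it gives a little more, about 10 N per mm
- pump_off (a point): the spot to tap: on top of the near half of the pump rocker (towards the robot, marked with a small ring), on its middle line, 20 mm from the rocking axis; moves with the rocker and sinks about 6.5 mm from on to off. The outer end of the raised half stands 21 mm off the panel, the switch bezel 7 mm
- main (a joint): rocker switch of the mains supply: the left-hand one, the broadest; ring-and-bar power pictogram; plain black, paddle 44 mm wide, 54 mm long (two 27 mm halves in a shallow V), rocking about its middle. In rad: 0 = on (near half up, far half in), 0.32 = off (near half in). It snaps over mid-travel to either end and stays: about 3 N on the near half, pressed 4 mm, puts it off; pressed on, it gives a little more, about 10 N per mm
- main_off (a point): the spot to tap: on top of the near half of the main rocker (towards the robot, marked with a small ring), on its middle line, 20 mm from the rocking axis; moves with the rocker and sinks about 6.5 mm from on to off. The outer end of the raised half stands 21 mm off the panel, the switch bezel 7 mm
- estop (a joint): emergency stop, right end of the row, 82 mm to the right of the burner rocker: red mushroom 40 mm across on a yellow collar 58 mm across, its top 36 mm off the panel. Joint in m: 0 = not pressed, 0.006 = pressed in. Leave it alone
- bottle: loose white foam-lance bottle, 92 mm across, 263 mm high over its head, the lance head reaching 90 mm to both sides along its y; stands to the right of the box. Origin at the centre of its underside. Leave it alone
- coupler: loose brass and steel quick coupler, 30 mm across, 50 mm high, standing on the right end of the box's ledge. Origin at the centre of its underside. Leave it alone
- nozzle: loose brass spray nozzle, 26 mm across, 52 mm high, standing in front (robot side) of the box. Origin at the centre of its underside. Leave it alone
- wrench: loose steel wrench 170 mm long, lying flat along the front of the box, to the right. Leave it alone
- carton: loose cardboard carton 110 x 150 x 70 mm high, to the left of the box. Origin at the centre of its underside. Leave it alone
- brush: loose round white brush head, 100 mm across, 31 mm high, lying on the carton. Origin at the centre of its underside. Leave it alone
- swivel: loose hose swivel, 32 mm across, 46 mm high, standing behind (beyond) the box. Origin at the centre of its underside. Leave it alone

How it is judged:
By the outcome, as a careful person would: the job done as asked, in the order asked, and still so for the second after the job is handed in, with the robot touching nothing.
It also fails if it takes over 45 s, if anything falls off the work surface, if the arm or the gripper's body presses on something with over 40 N, if the wrist force passes 120 N, or if a joint passes its speed limit or range.

## Working session

There is one attempt and no reset: what is moved stays moved. The work goes in short steps, Python scripts to look and compute and a tool call to move; the robot and the scene stay as the last step left them, time stands still between calls to the robot, and variables do not carry over. Pictures are saved under pics/ and viewed, about 8 in all and at most 12, crops included, and the job is handed in when it is done.

Besides the shell and the picture viewer there is one more tool, called after ">>>" as name(argument=value, ...) on one line, values as JSON. step_arm: Moves the arm, as the interface text tells. Its arguments: {"type":"object","properties":{"increments":{"type":"string"},"jaw":{"type":"number"},"squeeze":{"type":"number"}},"required":["increments"]}

```bash
mkdir -p pics
cat > h.py <<'E'
import numpy as np, cv2
from plant import get_obs, grab_frame, job_done
from scipy.spatial.transform import Rotation as R
def rot(q): q=np.array(q,float); return q.reshape(3,3) if q.size==9 else R.from_quat(np.r_[q[1:],q[0]]).as_matrix()
def snap(n,f):
    d=grab_frame(n); cv2.imwrite(f'pics/{f}.png',d['color'][:,:,::-1]); return d
def ray(d,uv): 
    v=rot(d['orientation'])@np.linalg.inv(d['K'])@np.array([uv[0],uv[1],1.]); return np.array(d['eye'],float),v/np.linalg.norm(v)
def onz(d,uv,z): e,v=ray(d,uv); return e+v*(z-e[2])/v[2]
def proj(d,p):
    c=rot(d['orientation']).T@(np.array(p,float)-d['eye']); c=np.array(d['K'])@c; return c[:2]/c[2]
def tri(d1,u1,d2,u2):
    e1,v1=ray(d1,u1);e2,v2=ray(d2,u2)
    A=np.c_[v1,-v2]; s=np.linalg.lstsq(A,e2-e1,rcond=None)[0]; a=e1+v1*s[0];b=e2+v2*s[1]; return (a+b)/2,np.linalg.norm(a-b)
E
python3 - <<'E'
from h import *
for n in('top','side'):
    d=snap(n,n+'0'); print(n,d['eye'],d['orientation'],d['K'])
o=get_obs(); print(o)
E
```

```text
top [ 369.46274912   48.56956184 1194.33871395] [ 0.06486734 -0.69492464  0.7135047  -0.06150616] [[443.40298261   0.         321.58096248]
 [  0.         443.40298261 242.2368721 ]
 [  0.           0.           1.        ]]
side [ 512.08248075 1270.74427767  951.03162361] [ 0.01377199 -0.01080354  0.88975721 -0.45609837] [[583.83481181   0.         318.53337177]
 [  0.         583.83481181 241.5569256 ]
 [  0.           0.           1.        ]]
{'t': 0.1, 'joint_pos': array([-1.14388303,  0.46937223, -0.0485724 ,  1.53355435,  0.02407828,
        1.14102907, -0.08233112]), 'qvel': array([ 3.67799661e-05, -2.05633482e-03,  1.99028765e-04, -3.26450187e-03,
       -1.75293305e-03, -1.07768339e-03,  2.08121334e-03]), 'tau': array([ 4.36929076e-04, -5.11512208e+01, -4.69108089e-02, -2.38391376e+01,
        1.07761633e-02,  4.34886577e-03, -9.47012154e-06]), 'eef_pos': array([296.89401687, 605.61684431, 230.36709899]), 'tcp_rot': array([-1.74973169e-04,  2.25954163e-01,  9.74137529e-01, -8.71843844e-04]), 'ft_force': array([ 0.47155245, -0.04577289,  0.41328491]), 'moment': array([-0.02532831,  0.02347268, -0.02628729]), 'width': 0.9988730599692046}
```

View pics/top0.png

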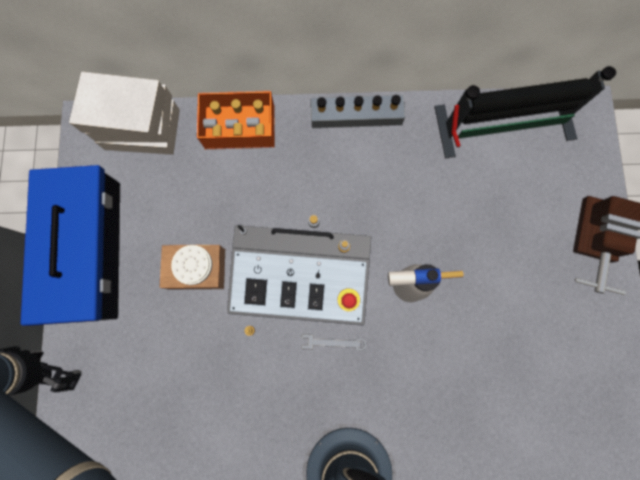

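View pics/side0.png

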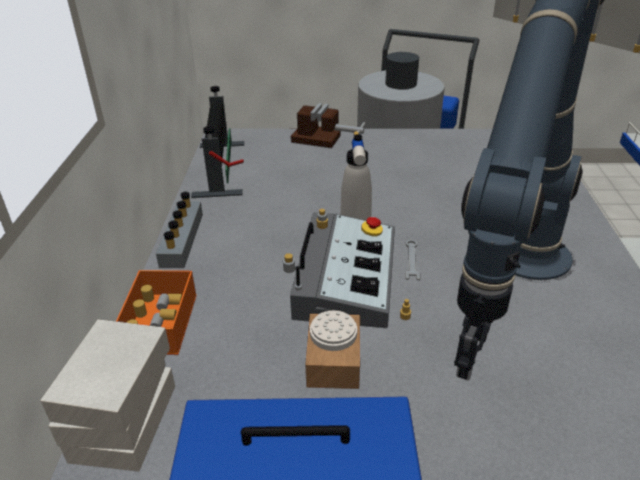

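Run:
```python
from h import *
D={n:snap(n,n+'1') for n in('top','side')}
out=[]
for n,(x0,y0,x1,y1) in {'top':(215,210,385,345),'side':(280,190,430,335)}.items():
    c=D[n]['color'].astype(int); cr=c[y0:y1,x0:x1]
    dark=(cr.max(2)<50).astype(np.uint8)
    k,l,s,ce=cv2.connectedComponentsWithStats(dark)
    for i in range(1,k):
        if s[i,4]>40:
            pts=np.argwhere(l==i)[:,::-1].astype(np.float32); r=cv2.minAreaRect(pts)
            print(n,'dark',ce[i]+[x0,y0],s[i],np.round(cv2.boxPoints(r)+[x0,y0],1).tolist())
    hs=cv2.cvtColor(cr.astype(np.uint8),cv2.COLOR_RGB2HSV)
    red=(cr[:,:,0]>120)&(cr[:,:,1]<60); q=np.argwhere(red)[:,::-1]; print(n,'red',q.mean(0)+[x0,y0],len(q))
    w=((cr[:,:,2]>165)).astype(np.uint8)
    k,l,s,ce=cv2.connectedComponentsWithStats(w); i=1+s[1:,4].argmax()
    r=cv2.minAreaRect(np.argwhere(l==i)[:,::-1].astype(np.float32)); print(n,'panel',s[i],np.round(cv2.boxPoints(r)+[x0,y0],1).tolist())
    im=cv2.resize(cr.astype(np.uint8),None,fx=4,fy=4,interpolation=cv2.INTER_CUBIC)[:,:,::-1]; out.append(im)
h=max(i.shape[0] for i in out); out=[cv2.copyMakeBorder(i,0,h-i.shape[0],0,0,cv2.BORDER_CONSTANT) for i in out]
im=np.hstack(out); f=800/im.shape[1]; cv2.imwrite('pics/crop1.png',cv2.resize(im,None,fx=f,fy=f)); print(f*4,out[0].shape)
```

```text
top dark [291.66176471 231.41176471] [58 20 42  4 68] [[272.9, 232.0], [273.0, 229.6], [314.1, 230.9], [314.0, 233.3]]
top dark [254.31372549 289.74509804] [ 32  71  18  21 153] [[247.0, 281.0], [264.0, 281.0], [264.0, 301.0], [247.0, 301.0]]
top red [348.19354839 301.33870968] 62
top panel [  15   41  136   71 6046] [[229.4, 310.7], [234.4, 250.4], [366.2, 261.4], [361.2, 321.7]]
side dark [303.82905983 251.48717949] [ 16  33  18  62 234] [[291.8, 282.6], [308.1, 222.2], [314.9, 224.0], [298.6, 284.4]]
side dark [369.10606061 246.87373737] [ 77  51  25  13 198] [[356.7, 248.7], [358.5, 239.7], [381.7, 244.3], [379.9, 253.4]]
side dark [367.34893617 263.5106383 ] [ 75  67  25  14 235] [[354.2, 267.8], [355.4, 256.6], [380.0, 259.2], [378.9, 270.4]]
side dark [364.66666667 285.24479167] [ 71  86  27  20 384] [[350.4, 290.9], [353.1, 274.2], [379.2, 278.5], [376.5, 295.2]]
side dark [334.7626087  310.66608696] [  11  107   97   30 1150] [[289.2, 318.1], [291.1, 295.9], [388.3, 304.3], [386.3, 326.6]]
side red [373.12643678 221.17241379] 87
side panel [  42   26   69   91 3167] [[320.3, 294.3], [337.3, 215.0], [401.3, 228.7], [384.4, 308.0]]
2.5 (580, 680, 3)
```

View pics/crop1.png

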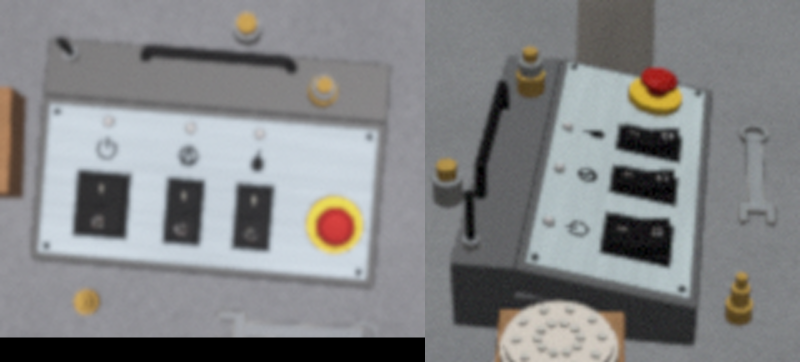

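Run:
```python
from h import *
D={n:snap(n,n+'2') for n in('top','side')}
c=D['top']['color'].astype(int); t=D['top']; s=D['side']
# panel corners (local crops px/2.5) ; heights 87 far, 58 near
f=lambda u,v,o:(u/2.5+o[0],v/2.5+o[1])
TO=(215,210); SO=(280-425/2.5,190)
names=['FL','FR','NR','NL']
P=[onz(t,f(*q,TO),z) for q,z in zip([(48,103),(384,124),(370,283),(36,257)],(87,87,58,58))]
for n,p in zip(names,P): print(n,p.round(1))
Ps=[onz(s,f(*q,SO),z) for q,z in zip([(524,270),(570,63),(709,90),(690,299)],(87,87,58,58))]
for n,p in zip(names,Ps): print(n,'side',p.round(1))
for Q in(P,Ps):
    ay=(Q[0]-Q[1]+Q[3]-Q[2])[:2]; ax=(Q[0]-Q[3]+Q[1]-Q[2])[:2]
    print('yaw',np.degrees(np.arctan2(-ay[0],ay[1])),np.degrees(np.arctan2(ax[1],ax[0])),'centre',np.mean(Q,0), np.linalg.norm(ay)/2,np.linalg.norm(ax)/2)
# dark blobs top looser
x0,y0,x1,y1=235,270,335,315
for th in(90,120):
    dark=(c[y0:y1,x0:x1].max(2)<th).astype(np.uint8); k,l,st,ce=cv2.connectedComponentsWithStats(dark)
    for i in range(1,k):
        if st[i,4]>100:
            r=cv2.minAreaRect(np.argwhere(l==i)[:,::-1].astype(np.float32)); print(th,np.add(r[0],[x0,y0]),r[1:],'->',onz(t,np.add(r[0],[x0,y0]),85).round(1))
for n,q,q2 in [('main',(97,222),(656,233)),('pump',(179,229),(656,182)),('burner',(250,233),(667,136)),('estop',(335,226),(657,80))]:
    print(n,onz(t,f(*q,TO),85).round(1),onz(s,f(*q2,SO),85).round(1),[x if np.isscalar(x) else x.round(1) for x in tri(t,f(*q,TO),s,f(*q2,SO))])
# bottle lance
for uv in((388,279),(463,274),(428,276)): print('bottle',onz(t,uv,240).round(1))
print('nozzle',onz(t,(249,330),52).round(1),'handle',onz(t,(273,231),117),onz(t,(332,235),117))
o=get_obs(); print(rot(o['tcp_rot']).round(3),o['t'])
```

```text
FL [552.7 273.   87. ]
FR [522.2 -66.   87. ]
NR [365.  -47.7  58. ]
NL [399.7 289.6  58. ]
FL side [553.7 285.5  87. ]
FR side [514.2 -53.1  87. ]
NR side [363.3 -45.4  58. ]
NL side [404.5 289.6  58. ]
yaw -5.504086854853384 -6.415129313029669 centre [459.91075472 112.26207961  72.5       ] 339.7126087743752 156.1155130588524
yaw -6.83448798203698 -2.2485478078577925 centre [458.91804423 119.12830264  72.5       ] 339.2568680843108 150.18088655446996
90 [255.21724319 291.39310455] ((19.598735809326172, 24.166234970092773), 4.763641834259033) -> [450.1 220.   85. ]
90 [287.98823547 294.15294075] ((13.191798210144043, 24.08270263671875), 4.39870548248291) -> [441.1 138.3  85. ]
90 [315.6689682  296.47241592] ((13.038142204284668, 23.917098999023438), 4.763641834259033) -> [433.5  69.5  85. ]
120 [255.2909832  291.29917908] ((20.551612854003906, 25.168933868408203), 5.19442892074585) -> [450.3 219.8  85. ]
120 [288.  294.5] ((25.0, 14.0), 90.0) -> [440.2 138.3  85. ]
120 [315.67241669 296.431036  ] ((13.868596076965332, 25.16278076171875), 4.763641834259033) -> [433.6  69.5  85. ]
main [431.8 223.5  85. ] [433.5 229.8  85. ] [array([432.6, 224.2,  80.2]), np.float64(1.0320447766998497)]
pump [422.8 142.   85. ] [430.2 153.   85. ] [array([426.3, 142.4,  76.4]), np.float64(6.27774171698345)]
burner [417.   71.5  85. ] [415.9  77.3  85. ] [array([416.3,  71.7,  81.1]), np.float64(1.6874585837698257)]
estop [421.7 -13.   85. ] [421.5 -24.   85. ] [array([421.8, -12.6,  92.5]), np.float64(1.0338278182926537)]
bottle [457.9 -90.  240. ]
bottle [ 464.4 -251.9  240. ]
bottle [ 462.1 -176.4  240. ]
nozzle [355.5 240.8  52. ] handle [595.99673716 171.01330764 117.        ] [581.90515716  24.92365533 117.        ]
[[-0.898  0.44  -0.   ]
 [ 0.44   0.898 -0.001]
 [-0.    -0.001 -1.   ]] 0.3
```

The views agree: box yaw is about -6°, and the rocker centres are near (450,220), (441,138) and (433.5,69.5). The burner's near-half spot is at about (414,72,84), and all the sizes check out. I'll travel at height with the jaw shut.

>>> step_arm(increments="0 0 0 0 0 -9.95; 0 0 0 0 0 -9.95; -0.43 -3.98 0 0 0 0; -0.43 -3.98 0 0 0 0; -0.43 -3.98 0 0 0 0; -0.43 -3.98 0 0 0 0; -0.43 -3.98 0 0 0 0; -2.23 -3.95 0.5 0 0 0; -2.23 -3.95 0.5 0 0 0; -2.23 -3.95 0.5 0 0 0; -2.23 -3.95 0.5 0 0 0; -2.23 -3.95 0.5 0 0 0; -2.23 -3.95 0.5 0 0 0; -2.23 -3.95 0.5 0 0 0; -2.23 -3.95 0.5 0 0 0; 0 0 0 0 0 0; 0 0 0 0 0 0", jaw=1, squeeze=20)

```text
t: 2.42
eef_pos: [439.9, 73.1, 191.3]
tcp_rot: [-0.0, 0.054, 0.999, 0.0]
ft_force: [-1.0, 0.8, -0.2]
width: 0.003
```

>>> step_arm(increments="1.26 -0.2 1.8 0 0 0; 1.26 -0.2 1.8 0 0 0; 0 0 1.8 0 0 0; 0 0 1.8 0 0 0; 0 0 0 0 0 0; 0 0 0 0 0 0")

```text
t: 3.18
eef_pos: [414.9, 72.2, 119.9]
tcp_rot: [0.0, 0.053, 0.999, 0.0]
ft_force: [-0.2, -0.5, -0.1]
width: 0.001
```

Run:
```python
from h import *
D={n:snap(n,n+'3') for n in('top','side')}; o=get_obs(); print(o['eef_pos'].round(1),o['joint_pos'].round(2),o['ft_force'].round(1),o['t'])
out=[]
for n,(x0,y0,x1,y1) in {'top':(215,220,385,350),'side':(300,170,450,300)}.items():
    print(n,proj(D[n],o['eef_pos']))
    out.append(cv2.resize(D[n]['color'][y0:y1,x0:x1],None,fx=2.5,fy=2.5,interpolation=cv2.INTER_CUBIC)[:,:,::-1])
cv2.imwrite('pics/crop3.png',np.hstack(out))
```

```text
[415.1  71.9 120.1] [-0.42  0.21  0.17  2.23 -0.05  0.71  1.25] [ 0.3 -0.3  0. ] 3.275
top [314.57128081 303.36743462]
side [377.63095761 231.73244252]
```

View pics/crop3.png

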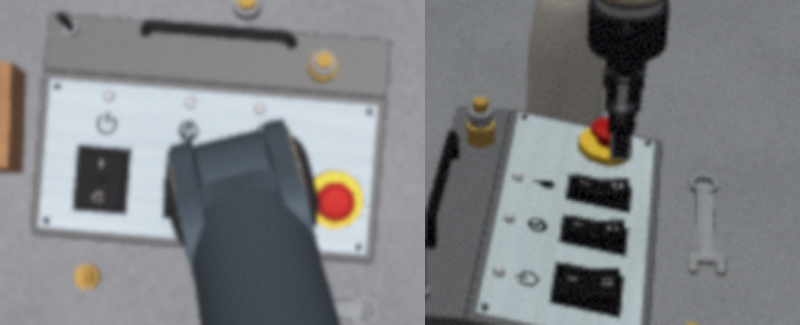

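Reach is good, and the tip lines up over the burner's near half. Descending.

>>> step_arm(increments="0 0 1.5 0 0 0; 0 0 1.3 0 0 0; 0 0 0.4 0 0 0; 0 0 0.2 0 0 0; 0 0 0 0 0 0")

```text
t: 3.9
eef_pos: [414.7, 71.3, 85.4]
tcp_rot: [0.0, 0.054, 0.999, 0.0]
ft_force: [-0.1, -0.3, -0.5]
width: 0.003
```

>>> step_arm(increments="0 0 0.1 0 0 0; 0 0 0.1 0 0 0; 0 0 0 0 0 0")

```text
t: 4.28
eef_pos: [414.5, 71.4, 83.4]
tcp_rot: [-0.0, 0.054, 0.999, 0.0]
ft_force: [-1.7, 0.4, 2.8]
width: 0.001
```

>>> step_arm(increments="0 0 0.1 0 0 0; 0 0 0 0 0 0")

```text
t: 4.53
eef_pos: [414.4, 71.3, 82.2]
tcp_rot: [-0.0, 0.054, 0.999, 0.0]
ft_force: [-0.8, 0.2, 1.1]
width: 0.0
```

>>> step_arm(increments="0 0 0.1 0 0 0; 0 0 0 0 0 0")

```text
t: 4.78
eef_pos: [414.9, 71.2, 81.2]
tcp_rot: [0.0, 0.054, 0.999, -0.0]
ft_force: [-0.2, 0.6, -0.6]
width: -0.001
```

>>> step_arm(increments="0 0 0.1 0 0 0; 0 0 0 0 0 0")

```text
t: 5.03
eef_pos: [414.7, 71.2, 80.2]
tcp_rot: [0.0, 0.054, 0.999, 0.0]
ft_force: [-0.2, 0.8, -0.1]
width: -0.001
```

>>> step_arm(increments="0 0 0.1 0 0 0; 0 0 0 0 0 0")

```text
t: 5.28
eef_pos: [414.7, 71.3, 79.4]
tcp_rot: [0.0, 0.054, 0.999, 0.0]
ft_force: [-0.1, -1.4, 1.7]
width: -0.002
```

>>> step_arm(increments="0 0 0.05 0 0 0; 0 0 0 0 0 0")

```text
t: 5.52
eef_pos: [414.7, 71.3, 79.0]
tcp_rot: [0.0, 0.054, 0.999, 0.0]
ft_force: [-1.7, -0.2, 4.7]
width: 0.0
```

The contact and end-stop heights match the prediction, with the force dropping away as it snapped over. I'll lift, shift to the pump and check with a picture.

>>> step_arm(increments="0 0 -2 0 0 0; 0 0 -2.5 0 0 0; 0 2.3 0 0 0 0; 0 2.3 0 0 0 0; 0 2.3 0 0 0 0; 0 0 0 0 0 0; 0 0 0 0 0 0")

```text
t: 6.4
eef_pos: [421.7, 139.0, 123.5]
tcp_rot: [-0.0, 0.054, 0.999, -0.0]
ft_force: [0.2, -1.7, -0.0]
width: -0.0
```

Run:
```python
from h import *
D={'side':snap('side','side4')}; o=get_obs(); print(o['eef_pos'].round(1),o['ft_force'].round(1),o['t'])
for n,(x0,y0,x1,y1) in {'side':(310,180,440,310)}.items():
    print(n,proj(D[n],o['eef_pos']))
    cv2.imwrite('pics/crop4.png',cv2.resize(D[n]['color'][y0:y1,x0:x1],None,fx=4.5,fy=4.5,interpolation=cv2.INTER_CUBIC)[:,:,::-1])
```

```text
[421.7 138.7 123.5] [-0.4  0.7  0.1] 6.45
side [376.32872012 246.43993906]
```

View pics/crop4.png

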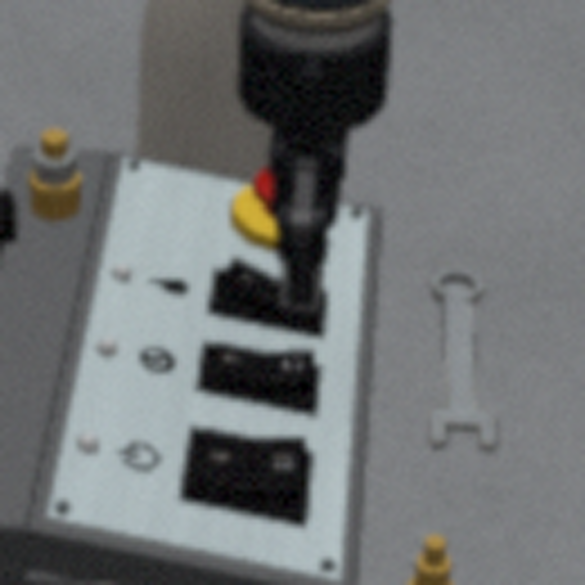

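The picture shows the burner's far half now up, so it is off, while pump and main still have the near half up. Now the pump.

>>> step_arm(increments="0 0.15 1.6 0 0 0; 0 0 1.6 0 0 0; 0 0 0.4 0 0 0; 0 0 0.2 0 0 0; 0 0 0.1 0 0 0; 0 0 0.1 0 0 0; 0 0 0 0 0 0")

```text
t: 7.32
eef_pos: [422.3, 141.3, 84.1]
tcp_rot: [0.0, 0.054, 0.999, 0.0]
ft_force: [-0.4, -0.5, 2.3]
width: 0.002
```

>>> step_arm(increments="0 0 0.1 0 0 0; 0 0 0.1 0 0 0; 0 0 0.1 0 0 0; 0 0 0 0 0 0")

```text
t: 7.82
eef_pos: [422.5, 141.5, 80.6]
tcp_rot: [0.0, 0.054, 0.999, 0.0]
ft_force: [0.4, -0.3, -0.1]
width: 0.001
```

>>> step_arm(increments="0 0 0.08 0 0 0; 0 0 0 0 0 0")

```text
t: 8.07
eef_pos: [422.3, 141.4, 79.9]
tcp_rot: [0.0, 0.054, 0.999, 0.0]
ft_force: [-0.3, 0.2, 1.3]
width: 0.0
```

>>> step_arm(increments="0 0 0.05 0 0 0; 0 0 0 0 0 0")

```text
t: 8.32
eef_pos: [422.3, 141.4, 79.5]
tcp_rot: [0.0, 0.054, 0.999, 0.0]
ft_force: [0.9, -0.1, 0.8]
width: 0.003
```

>>> step_arm(increments="0 0 -2 0 0 0; 0 0 -2.4 0 0 0; 0 2.7 0 0 0 0; 0 2.7 0 0 0 0; 0 2.7 0 0 0 0; 0 0 0 0 0 0; 0 0 0 0 0 0")

```text
t: 9.2
eef_pos: [430.7, 220.8, 123.3]
tcp_rot: [-0.0, 0.055, 0.999, -0.0]
ft_force: [-0.3, -0.4, -0.7]
width: -0.004
```

Run:
```python
from h import *
D={'side':snap('side','side5')}; o=get_obs(); print(o['eef_pos'].round(1),o['ft_force'].round(1),o['t'])
for n,(x0,y0,x1,y1) in {'side':(310,180,440,310)}.items():
    print(n,proj(D[n],o['eef_pos']))
    cv2.imwrite('pics/crop5.png',cv2.resize(D[n]['color'][y0:y1,x0:x1],None,fx=4.5,fy=4.5,interpolation=cv2.INTER_CUBIC)[:,:,::-1])
```

```text
[430.8 220.5 123.3] [ 0.   0.1 -0.2] 9.25
side [374.09103435 267.64815582]
```

View pics/crop5.png

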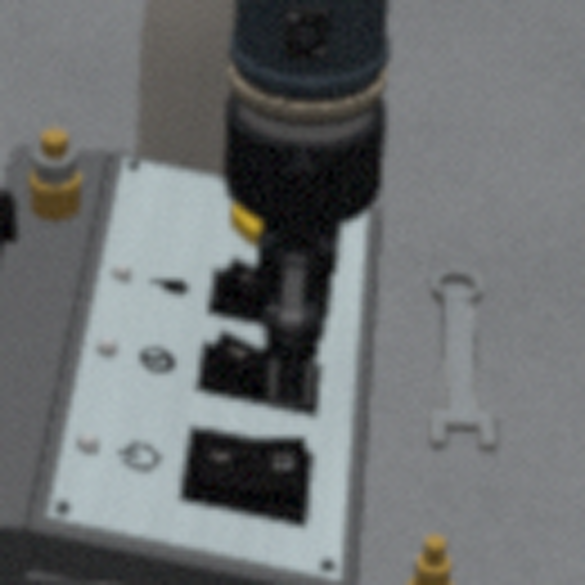

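Burner and pump both show the far half up, so both are off, and the box has not moved. Now the main switch.

>>> step_arm(increments="0 0.1 1.6 0 0 0; 0 0 1.6 0 0 0; 0 0 0.4 0 0 0; 0 0 0.2 0 0 0; 0 0 0.1 0 0 0; 0 0 0.1 0 0 0; 0 0 0 0 0 0")

```text
t: 10.12
eef_pos: [431.0, 222.8, 83.8]
tcp_rot: [0.0, 0.054, 0.999, 0.0]
ft_force: [-1.4, -1.6, 2.2]
width: -0.002
```

>>> step_arm(increments="0 0 0.1 0 0 0; 0 0 0.1 0 0 0; 0 0 0.1 0 0 0; 0 0 0 0 0 0")

```text
t: 10.62
eef_pos: [431.3, 223.0, 80.3]
tcp_rot: [0.0, 0.054, 0.999, 0.0]
ft_force: [-0.3, 0.7, 0.4]
width: -0.002
```

>>> step_arm(increments="0 0 0.1 0 0 0; 0 0 0 0 0 0")

```text
t: 10.88
eef_pos: [431.3, 223.0, 79.5]
tcp_rot: [0.0, 0.054, 0.999, 0.0]
ft_force: [0.0, 0.2, 0.9]
width: 0.002
```

>>> step_arm(increments="0 0 -2 0 0 0; 0 0 -3 0 0 0; 0 0 -4 0 0 0; 0 0 -4 0 0 0; 0 2.5 0 0 0 0; 2 3.3 0 0 0 0; 2 3.3 0 0 0 0; 2 3.3 0 0 0 0; 2 3.3 0 0 0 0; 2 3.3 0 0 0 0; 2 3.3 0 0 0 0; 0 0 0 0 0 0; 0 0 0 0 0 0; 0 0 0 0 0 0")

```text
t: 12.62
eef_pos: [336.9, 456.3, 209.5]
tcp_rot: [0.0, 0.055, 0.998, -0.0]
ft_force: [-0.5, 0.1, -0.2]
width: -0.001
```

Run:
```python
from h import *
D={n:snap(n,n+'6') for n in('top','side')}; o=get_obs(); print(o['eef_pos'].round(1),o['ft_force'].round(1),o['t'])
out=[]
for n,(x0,y0,x1,y1) in {'top':(150,205,470,355),'side':(280,120,440,400)}.items():
    a=D[n]['color'][y0:y1,x0:x1]; b=cv2.imread(f'pics/{n}0.png')[y0:y1,x0:x1,::-1]
    df=(cv2.absdiff(a,b).max(2)>60).astype(np.uint8); k,l,s,ce=cv2.connectedComponentsWithStats(df)
    print(n,[(s[i,4],(ce[i]+[x0,y0]).round().tolist()) for i in range(1,k) if s[i,4]>5])
a=D['top']['color'][210:350,150:390]; b=D['side']['color'][150:330,280:430]
r=lambda i,h:cv2.resize(i,(int(i.shape[1]*h/i.shape[0]),h),interpolation=cv2.INTER_CUBIC)
cv2.imwrite('pics/crop6.png',np.hstack([r(a,300),r(b,300)])[:,:,::-1])
```

```text
[336.7 456.5 209.6] [-0.4 -0.3  0.1] 12.725
top [(np.int32(9), [150.0, 344.0])]
side [(np.int32(1410), [431.0, 185.0]), (np.int32(1110), [431.0, 267.0]), (np.int32(19), [364.0, 239.0]), (np.int32(15), [378.0, 242.0]), (np.int32(18), [361.0, 255.0]), (np.int32(15), [376.0, 259.0]), (np.int32(19), [359.0, 275.0]), (np.int32(21), [374.0, 278.0])]
```

View pics/crop6.png

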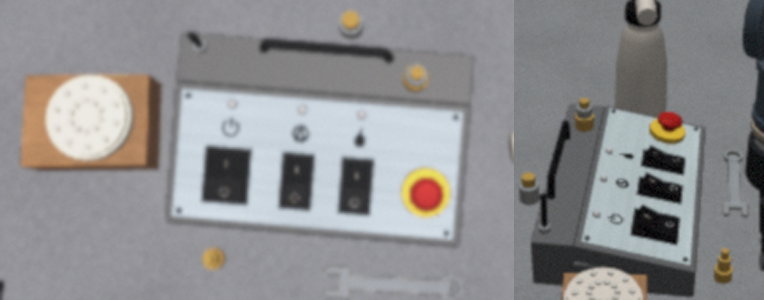

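All three rockers now have the far half up, and apart from the arm they are the only things that changed in either view. Handing in.

```bash
python3 -c "
from plant import job_done; print(job_done())"
```

```text
the job is handed in; nothing more can be done
None
```

I tapped the rockers off in the order asked: burner, pump, then main. Each was pressed on its near half with the closed fingertips, and the highest force I read was about 5 N. I then retracted to a clear position at (337, 456, 210) mm and handed in at about 12.7 s.

- **Switches:** the last pictures show all three rockers with the far half up, which is off. Each contact height and end stop matched my prediction to about 1 mm.
- **Everything else:** apart from the arm, comparing before and after pictures showed changes only at the three rockers. The box, emergency stop and loose items I could see had not moved. The comparison covered the area around the box, not the whole bench.
- **Arm:** the force reading in the final position was zero within noise.

No check failed. Two were less exact:
- **Rough side-view points:** hand-read side-view points were up to 13 mm off the top view in y. I used the top-view rocker outlines instead, and the contacts bore them out.
- **Main switch stop:** I felt only about 1 N at its end stop, so its off state rests on the pictures and the force drop as it snapped over.

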